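Lock the rotor cover of a bench centrifuge

ROBOT

A 6-joint arm with a two-finger parallel gripper is mounted at the origin on the work surface. World frame = base frame: x ahead of the robot, y to its left, z up, the work surface at z = 0. Lengths are in m, angles in rad, forces in N, time in s.
With the tool pointing down it reaches from about 0.3 to 0.775 m from the base axis. Payload 14.6 kg.
Tool frame: the origin (TCP) lies on the mounting face of the last link; the fingertips stand 199 mm ahead of it and the grasp point (between the pads) lies 180 mm ahead of it; z points along the fingers, y is the line along which they close (so a half turn about z gives the same grasp; the last joint's range is limited). The gripper opens to 94 mm and grips with 3 to 60 N. Pads are 16 mm wide; open, the fingers measure 119 mm over their backs; the gripper's body (75 mm by 177 mm) begins 78 mm behind the grasp point.
Start: joints at [1.172, 0.3, 1.521, -0, 1.321, -0.067], TCP at [0.179, 0.52, 0.405] pointing down, gripper open.
Joint ranges: [-3.03, 3.03], [-0.79, 2.21], [0.23, 2.52], [-1.04, 4.18], [0, 3.07], [-2.55, 2.55]. Speed limits (rad/s): [2.22, 2.22, 2.57, 3.14, 3.14, 3.14].

INTERFACE

Orientations are given as [roll, pitch, yaw] about the fixed x, y, z axes, in that order (R = Rz(yaw) Ry(pitch) Rx(roll)).
In Python, from station import telemetry, cams, workorder, finder gives the robot as it stands.
- The arm moves only by the tool jog_arm, never from a script. Its argument "rows" is a list of rows, each an object with "gripper": the finger opening in m, from 0 to 0.094; "slide": the shift along the tool's x, y, z in m, a list of three; "spin": the turn about the tool's z in rad. In form: [{"gripper": gripper, "slide": [tx, ty, tz], "spin": spin}, ...]. A call has 1 to 8 rows; each row is the pose to reach, as a shift and turn from the pose commanded when the call began, along the tool's axes at that moment; what a row does not reach only later rows make up. A row lasts 1/10 s, in which the tool goes at most 50 mm and 8.59 degrees, less where a joint would pass 70% of its speed; a pose out of reach is approached as far as the arm can. A call with a gripper value outside its range is refused whole. The fingers move at their own pace and stop on an object; "squeeze" is the grip in N (left out, the last holds). Time passes only in rows, so rows that repeat a pose let the fingers close. It gives the time, the measured TCP pose, the force, the opening and the grip force at its end, in the units of the state.
- telemetry.get_obs(): the state, without advancing time (a new reading comes with each control period).
- cams.camera(name): name is "scene" or "top" or "wrist"; returns (picture, depth): 400x640x3 uint8, red, green, blue; 400x640 float32, m along the optical axis (not along the pixel's ray), 0 where there is no reading.
- cams.camera_info(name): a dict with "camera_matrix" (3x3 intrinsics, pixels), "R" (3x3) and "t" (3): a world point X has camera coordinates R X + t; the wrist camera has in their place "tool_from_camera" (4x4, takes a point from camera to tool coordinates, whose origin is the TCP and whose axes are the flange's). Camera axes: x right, y down, z forward; pixel columns grow to the right and rows downward; lengths in m; the calibration is good to about 2 mm. A picture is of the moment at which its call begins: read the wrist's pose just before it. camera_info takes no time and is no camera call.
- workorder.hand_in(): hands the job in; it is judged then, once.
Trained networks look in the newest picture that a camera, given by its name, has taken for a name from the list of things; names that differ only in an ending like _2 or _b are one class to them, and where a whole thing is asked for, a point or a joint stands for the part that bears it (a point fixed in the world has none). Each returns a list of dicts, best first, with "confidence" (0 to 1); they miss things now and then, are a little off and sometimes report something else, mostly with a low value. They report only what shows in the picture. A call takes as long as a camera call.
- finder.find_in(target, camera): "point" ([x, y, z] in m, in world coordinates, good to about 4 mm: the middle of the surface that is visible of it).
- finder.masks_of(target, camera): "region" (400x640 bool, what is visible of it).
The state is a dict: "time_s": time; "qpos": joint angles; "joint_vel": joint speeds; "tau": joint torques, N m; "ee_pos": TCP position; "eef_rot": TCP orientation; "force": force on the tool from outside, world axes, zero at the start; "moment": the same for the moment, N m; "grip_width": finger opening in m; "grip_force": force on a finger pad.
Only numpy, scipy, OpenCV 4.12 (cv2) and the standard library are available. Lean on these libraries where they do the work, as an engineer would, in place of code of your own. Each camera call takes 0.05 s, during which the arm holds its last target. There are 200 camera calls.

TASK

Lift the clear lid of the small bench centrifuge by its bar handle until it rests open on its stop. Then grip the bar on the round rotor cover inside, push the cover straight down as far as it goes against its spring, and, keeping it down, turn it a quarter turn clockwise (seen from above) as far as it goes. Finish while still gripping it and holding it fully down and fully turned (it springs back if let go), and leave the other things on the bench undisturbed.

Things in the scene. Friction and masses are not known exactly. Their poses are not given: they have to be found in the camera images.
- centrifuge: low white bench centrifuge, an open-topped case 190 (x) x 220 (y) x 105 mm high, walls and floor 10 mm thick, closed by the lid. Fixed to the bench. Origin: centre of its underside; its front with the control panel faces its -x (towards the robot), z up
- lid (a joint): angle of the lid, rad: 0 shut, grows as it opens; its stop is at 1.9. It falls shut below about 1.5 and falls open on to its stop beyond that. It weighs 0.2 to 0.4 kg
- lid_handle (a point): middle of the lid's grey bar handle, 11 mm thick, 110 long, along the centrifuge's y, on 8 mm posts 42 mm either side. Bar axis 35 mm above the lid's outer face, 12 mm in from its front edge; in the lid's frame 178 mm from the hinge along -x, 43 along z (axes turn with the lid). Lid: clear plate in a white frame, 190 x 220 x 8 mm, underside at 105.5 mm when shut
- lid_hinge (a point): middle of the hinge line, on the far (+x) top edge of the case: x = 95, z = 105.5 mm in the centrifuge's frame; the line runs along the centrifuge's y. The axes turn with the lid
- socket: fixed aluminium rotor seat on the floor of the case: a disc 144 mm in diameter with a broken collar around the cover, 106 mm inside, 134 mm outside, its top 40 mm above the seat's underside, with two vertical slots, half a turn apart, for the cover's lugs. Origin: centre of its underside; x points to a slot
- cover: round dark steel rotor cover, 100 mm in diameter, with two steel lugs in the collar's slots and a black upright bar across its top, 60 long (x) x 14 (y) x 36 mm high, in line with the lugs. Flat top 44 mm, bar top 80 mm above its origin, which lies on the turning axis (at the socket's origin when up); z up. The lugs block turning until it is about 6 mm down
- cover_grip (a point): point to grip on the cover's bar: on the turning axis, 10 mm below the bar's top and 26 mm above the flat of the cover; x along the bar, y across it, z up. Turns and sinks with the cover
- cover_press (a joint): how far the cover is pushed down, m: 0 up (start), 0.010 fully down on its stop. A spring pushes it up with about 5 N at the start and 10 N fully down. Turned and then let rise, it stops under the collar at about 0.006
- cover_turn (a joint): turn of the cover clockwise seen from above, rad: 0 at the start, end stop at 1.57. A spring turns it back with 0.04 N m at the start and 0.17 N m at the stop
- stain_jar: amber glass jar with black cap, 54 mm diameter, 85 mm high, loose, bystander. Origin: centre of its underside
- sample_pot: white sample pot with grey cap, 54 mm diameter, 57 mm high, loose, bystander. Origin: centre of its underside
- slide_box: flat grey and black slide box, 102 x 87 x 34 mm, loose, bystander. Origin: centre of its underside
- mouse: black computer mouse, 100 x 58 x 32 mm, loose, bystander. Origin: centre of its underside

How it is judged:
By the outcome, as a careful person would: the job done as asked, in the order asked, and still so for the second after the job is handed in, while the arm keeps its last pose, push and grip.
It also fails if it takes over 53 s, if anything falls off the work surface, if the arm or the gripper's body presses on something with over 40 N, if the wrist force passes 120 N, or if a joint passes its speed limit or range.

## Working session

There is one attempt and no reset: what is moved stays moved. The work goes in short steps, Python scripts to look and compute and a tool call to move; the robot and the scene stay as the last step left them, time stands still between calls to the robot, and variables do not carry over. Pictures are saved under pics/ and viewed, at most 10 in all, crops included, and the job is handed in when it is done.

Besides the shell and the picture viewer there is one more tool, called after "Emit:" as name([rows], argument=value, ...), one row to a line, values as JSON. jog_arm: Moves the arm, as the interface text tells. Its arguments: {"type":"object","properties":{"rows":{"type":"array","items":{"type":"object","properties":{"gripper":{"type":"number"},"slide":{"type":"array","items":{"type":"number"}},"spin":{"type":"number"}}}},"squeeze":{"type":"number"}},"required":["rows"]}

```bash
mkdir -p pics; ls; python3 - <<'E'
from station import telemetry, cams, finder
import cv2,numpy as np
o=telemetry.get_obs();print(o)
for c in("scene","top"):
    p,d=cams.camera(c);cv2.imwrite(f"pics/{c}0.png",p[:,:,::-1])
    i=cams.camera_info(c);print(c,i)
    for t in("centrifuge","lid_handle","lid_hinge","cover_grip","stain_jar","sample_pot","slide_box","mouse"):
        print(t,[(np.round(r["point"],4).tolist(),round(r["confidence"],2)) for r in finder.find_in(t,c)[:2]])
print(cams.camera_info("wrist"))
E
```

```text
pics
{'time_s': 0.0, 'qpos': array([ 1.17237751e+00,  3.00477040e-01,  1.52159817e+00, -1.81355301e-05,
        1.32067084e+00, -6.66108727e-02]), 'joint_vel': array([-0.00176545, -0.00080258, -0.0019653 ,  0.00070796,  0.00094246,
        0.00016139]), 'tau': array([-4.54082314e-03, -5.31827080e+01, -3.52723968e+01,  7.06325099e-02,
        2.46755633e-02, -4.32681884e-05]), 'ee_pos': array([0.17916071, 0.51996604, 0.4040757 ]), 'eef_rot': array([-3.14044065e+00, -5.92445145e-05,  2.80978917e+00]), 'force': array([ 0.15696072,  0.53086744, -0.10330264]), 'moment': array([ 0.01721606, -0.00936273, -0.02358903]), 'grip_force': 0.0, 'grip_width': 0.0938120316693255}
scene {'camera_matrix': array([[415.6828582 ,   0.        , 320.11307611],
       [  0.        , 415.6828582 , 202.51673187],
       [  0.        ,   0.        ,   1.        ]]), 'R': array([[-0.88070376,  0.47356893, -0.00966185],
       [ 0.34842816,  0.63388987, -0.69049363],
       [-0.32087178, -0.61148679, -0.72327394]]), 't': array([ 0.48387577, -0.13903499,  1.08310499])}
centrifuge [([0.57, 0.103, 0.112], 0.58), ([
[... 991 characters left out ...]
sample_pot [([0.5921, -0.1489, 0.0568], 0.63)]
slide_box [([0.5662, 0.2403, 0.0335], 0.86)]
mouse [([0.456, -0.153, 0.0307], 0.95), ([0.5557, 0.0555, 0.1133], 0.24)]
{'camera_matrix': array([[275.71189317,   0.        , 319.07803863],
       [  0.        , 275.71189317, 199.19162162],
       [  0.        ,   0.        ,   1.        ]]), 'tool_from_camera': array([[ 2.92689198e-05, -9.64417659e-01, -2.64383391e-01,
         7.56193899e-02],
       [ 9.99999960e-01, -4.59062678e-05,  2.78163215e-04,
        -3.31537159e-05],
       [-2.80402372e-04, -2.64383388e-01,  9.64417620e-01,
         1.99167709e-02],
       [ 0.00000000e+00,  0.00000000e+00,  0.00000000e+00,
         1.00000000e+00]])}
```

View pics/scene0.png

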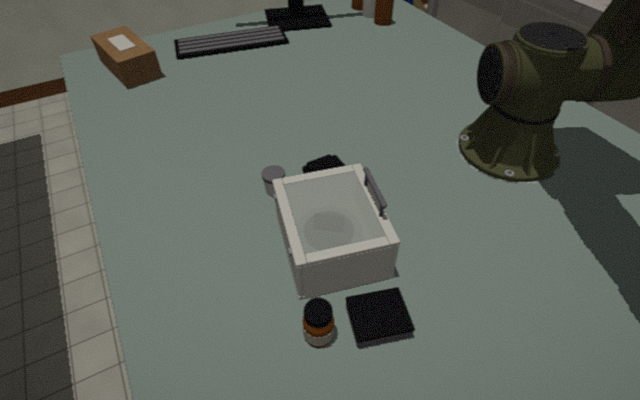

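View pics/top0.png

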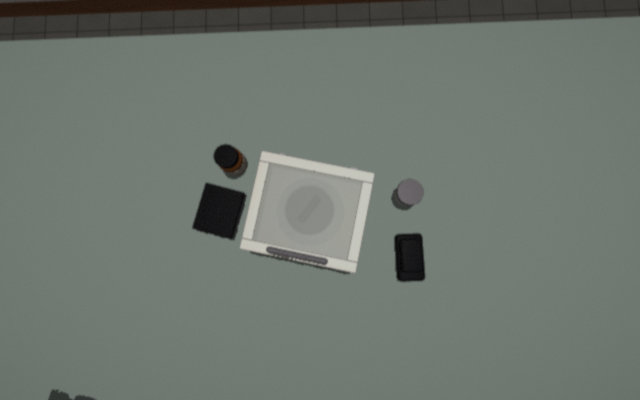

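The scene view shows the shut centrifuge with its handle at about (375,190), towards the robot. In the top view the lid corners are at about (262,153), (374,173), (356,271) and (241,250), and the handle runs from (267,250) to (327,261). The cover bar shows dimly from (300,218) to (322,198).

```bash
cat > h.py <<'E'
import numpy as np, cv2
from station import telemetry, cams, finder, workorder
def world(c,d,info=None):
    i=cams.camera_info(c);K=i["camera_matrix"];v,u=np.indices(d.shape)
    P=np.stack([(u-K[0,2])/K[0,0]*d,(v-K[1,2])/K[1,1]*d,d],-1)
    if c=="wrist":
        o=telemetry.get_obs();T=i["tool_from_camera"];P=P@T[:3,:3].T+T[:3,3]
        return P@rot(o["eef_rot"]).T+o["ee_pos"]
    return (P-i["t"])@i["R"]
from scipy.spatial.transform import Rotation as Ro
def rot(e): return Ro.from_euler("xyz",e).as_matrix()
E
python3 - <<'E'
from h import *
for c in("top","scene"):
    p,d=cams.camera(c);W=world(c,d);z=W[...,2]
    near=(abs(W[...,0]-.57)<.2)&(abs(W[...,1]-.05)<.17)&(d>0)
    m=near&(z>.104)&(z<.125)
    r=cv2.minAreaRect(W[m][:,:2].astype(np.float32)*1000);print(c,"lid",m.sum(),r,np.median(z[m]))
    print(cv2.boxPoints(r).round(0).tolist())
    h=near&(z>.130)&(z<.18)
    r=cv2.minAreaRect(W[h][:,:2].astype(np.float32)*1000);print("handle",h.sum(),r,np.percentile(z[h],[5,50,95]))
    for t in("cover_grip","cover","lid_handle"):
        ms=finder.masks_of(t,c)
        for q in ms[:1]:
            g=q["region"];X=W[g];print(t,q["confidence"],g.sum(),np.median(X,0),cv2.minAreaRect(X[:,:2].astype(np.float32)*1000), cv2.minAreaRect(np.argwhere(g)[:,::-1].astype(np.float32)))
    # direct sight of cover region
    if c=="top": print(W[[210,210,195],[310,285,330]])
E
```

```text
top lid 11417 ((558.7147216796875, 54.53076171875), (220.40211486816406, 193.66165161132812), 76.79631042480469) 0.1127261407847479
[[439.0, -31.0], [628.0, -75.0], [678.0, 140.0], [490.0, 184.0]]
handle 393 ((476.08172607421875, 73.51702117919922), (109.76105499267578, 10.93203067779541), 76.72406768798828) [0.15037415 0.15366566 0.15610233]
cover_grip 0.18 11934 [0.55423145 0.05337781 0.11279415] ((565.4480590820312, 60.87291717529297), (258.36859130859375, 223.5701904296875), 76.65457916259766) ((306.90386962890625, 210.48077392578125), (118.84636688232422, 103.35318756103516), 11.309932708740234)
lid_handle 0.73 11833 [0.55461436 0.05348053 0.11280651] ((563.90576171875, 64.97551727294922), (259.0402526855469, 220.4023895263672), 80.96978759765625) ((306.8846130371094, 210.576904296875), (118.45413208007812, 101.98038482666016), 11.309932708740234)
[[0.55645961 0.04944791 0.11260225]
 [0.55793257 0.09659427 0.1107492 ]
 [0.58358379 0.01116805 0.11314488]]
scene lid 8738 ((554.5634155273438, 55.088829040527344), (222.0904998779297, 193.6650390625), 76.94916534423828) 0.11169366234823755
[[435.0, -31.0], [624.0, -75.0], [674.0, 141.0], [485.0, 185.0]]
handle 289 ((472.7134704589844, 75.62506103515625), (108.90811157226562, 11.121949195861816), 77.08323669433594) [0.13614975 0.15228527 0.15462261]
lid_handle 0.85 9055 [0.55637631 0.07109396 0.11176254] ((583.2386474609375, 192.48089599609375), (779.8327026367188, 245.08969116210938), 70.38848876953125) ((335.9227600097656, 211.37554931640625), (92.78718566894531, 109.4638671875), 76.60750579833984)
```

```bash
cat >> h.py <<'E'
def rel(grasps,yaw=None):
    "slide/spin rows from the present pose to world grasp points"
    o=telemetry.get_obs();R=rot(o["eef_rot"]);g0=o["ee_pos"]+R@[0,0,.18]
    print("t",round(o["time_s"],2),"grasp",g0.round(4),"yaw",o["eef_rot"].round(4),"F",o["force"].round(1),"w",round(o["grip_width"],4),round(o["grip_force"],1))
    s=0 if yaw is None else (o["eef_rot"][2]-yaw+np.pi)%(2*np.pi)-np.pi
    for g in np.atleast_2d(grasps): print((R.T@(g-g0)).round(4).tolist(),round(s,4))
E
python3 -c "
from h import *
rel([.4745,.0745,.225],1.340)"
```

```text
t 1.3 grasp [0.1792 0.52   0.2247] yaw [ 3.1416 -0.      2.8098] F [-0.1 -0.1  0.2] w 0.0938 0.0
[-0.4244, -0.325, -0.0004] 1.4698
```

Emit:
jog_arm([
  {"gripper": 0.05,"slide": [-0.4245,-0.325,0],"spin": 1.47},
  {"gripper": 0.05,"slide": [-0.4245,-0.325,0],"spin": 1.47},
  {"gripper": 0.05,"slide": [-0.4245,-0.325,0],"spin": 1.47},
  {"gripper": 0.05,"slide": [-0.4245,-0.325,0],"spin": 1.47},
  {"gripper": 0.05,"slide": [-0.4245,-0.325,0],"spin": 1.47},
  {"gripper": 0.05,"slide": [-0.4245,-0.325,0],"spin": 1.47},
  {"gripper": 0.05,"slide": [-0.4245,-0.325,0],"spin": 1.47},
  {"gripper": 0.05,"slide": [-0.4245,-0.325,0],"spin": 1.47},
])

```text
time_s: 2.1
ee_pos: [0.4008, 0.1847, 0.405]
eef_rot: [3.141, -0.0, 1.604]
force: [0.1, 1.0, -0.3]
grip_width: 0.05
grip_force: 0.0
```

```bash
python3 -c "
from h import *
rel([.4745,.0745,.225],1.340)"
```

```text
t 2.1 grasp [0.401  0.1848 0.225 ] yaw [ 3.1408e+00 -3.0000e-04  1.6037e+00] F [ 0.1  1.  -0.3] w 0.05 0.0
[-0.1126, 0.0699, 0.0] 0.2637
```

Emit:
jog_arm([
  {"gripper": 0.04,"slide": [-0.1126,0.07,0],"spin": 0.264},
  {"gripper": 0.04,"slide": [-0.1126,0.07,0],"spin": 0.264},
  {"gripper": 0.04,"slide": [-0.1126,0.07,0],"spin": 0.264},
  {"gripper": 0.04,"slide": [-0.1126,0.07,0],"spin": 0.264},
  {"gripper": 0.04,"slide": [-0.1126,0.07,0],"spin": 0.264},
])

```text
time_s: 2.6
ee_pos: [0.4746, 0.0766, 0.4045]
eef_rot: [-3.141, -0.0, 1.345]
force: [0.4, -0.8, -1.0]
grip_width: 0.0397
grip_force: 0.0
```

```bash
python3 -c "
from h import *
p,d=cams.camera('wrist');W=world('wrist',d);z=W[...,2];cv2.imwrite('pics/w1.png',p[:,:,::-1])
h=(abs(W[...,0]-.475)<.06)&(abs(W[...,1]-.075)<.09)&(z>.14)&(z<.18)&(d>0)
print(h.sum(),cv2.minAreaRect(W[h][:,:2].astype(np.float32)*1000),np.percentile(z[h],[5,50,95]))
rel([[.4745,.0745,.1485]],1.340)"
```

```text
1413 ((475.3847961425781, 73.25480651855469), (109.41514587402344, 10.61138916015625), 76.82611083984375) [0.15031481 0.1533179  0.15483002]
t 2.65 grasp [0.4742 0.0773 0.2246] yaw [-3.1413e+00 -1.0000e-04  1.3459e+00] F [ 0.5  0.4 -0.3] w 0.0401 0.0
[-0.0026, 0.0009, 0.0761] 0.0059
```

View pics/w1.png

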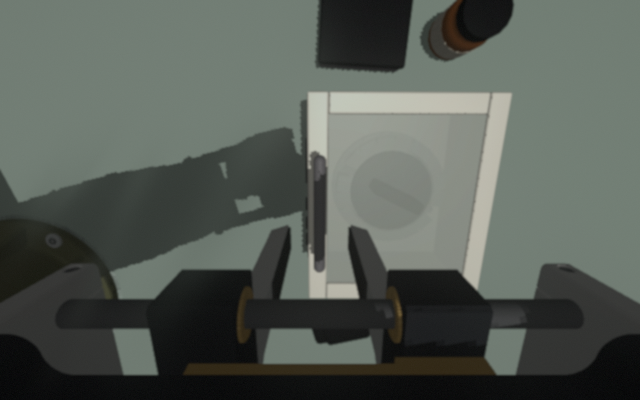

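The fingers straddle the bar, which runs from (320,155) to (320,268), and its position agrees with the other cameras. I'll go down and grip.

Emit:
jog_arm([
  {"gripper": 0.04,"slide": [-0.003,0.0015,0.038],"spin": 0.006},
  {"gripper": 0.04,"slide": [-0.003,0.0015,0.076],"spin": 0.006},
  {"gripper": 0.04,"slide": [-0.003,0.0015,0.076],"spin": 0.006},
  {"gripper": 0.0,"slide": [-0.003,0.0015,0.076],"spin": 0.006},
  {"gripper": 0.0,"slide": [-0.003,0.0015,0.076],"spin": 0.006},
  {"gripper": 0.0,"slide": [-0.003,0.0015,0.076],"spin": 0.006},
  {"gripper": 0.0,"slide": [-0.003,0.0015,0.076],"spin": 0.006},
], squeeze=15)

```text
time_s: 3.35
ee_pos: [0.475, 0.0739, 0.3297]
eef_rot: [-3.141, -0.0, 1.34]
force: [-28.7, 8.3, 23.4]
grip_width: 0.0117
grip_force: 14.8
```

```bash
python3 - <<'E'
from h import *
o=telemetry.get_obs();g=o["ee_pos"]+rot(o["eef_rot"])@[0,0,.18]
a=-.231;ex=np.array([np.cos(a),np.sin(a),0])
th=np.arange(0,1.91,.08)
f=lambda t:(-.178*np.cos(t)+.043*np.sin(t)+.178)*ex+np.array([0,0,.178*np.sin(t)+.043*np.cos(t)-.043])
for k,t in enumerate(th):
    d=rot(o["eef_rot"]).T@f(t);print(k,round(t,2),d.round(4).tolist(), (f(t)+g).round(3))
rel(g)
E
```

```text
0 0.0 [0.0, 0.0, 0.0] [0.475 0.074 0.15 ]
1 0.08 [0.0, 0.004, -0.0141] [0.479 0.073 0.164]
2 0.16 [0.0, 0.0091, -0.0278] [0.484 0.072 0.177]
3 0.24 [0.0, 0.0153, -0.0411] [0.49  0.07  0.191]
4 0.32 [0.0, 0.0225, -0.0538] [0.497 0.069 0.203]
5 0.4 [0.0, 0.0307, -0.0659] [0.505 0.067 0.216]
6 0.48 [0.0, 0.0399, -0.0774] [0.514 0.065 0.227]
7 0.56 [0.0, 0.05, -0.088] [0.524 0.063 0.238]
8 0.64 [0.0, 0.0608, -0.0978] [0.534 0.06  0.247]
9 0.72 [0.0, 0.0724, -0.1068] [0.545 0.057 0.256]
10 0.8 [0.0, 0.0847, -0.1147] [0.557 0.055 0.264]
11 0.88 [0.0, 0.0976, -0.1217] [0.57  0.052 0.271]
12 0.96 [0.0, 0.111, -0.1276] [0.583 0.049 0.277]
13 1.04 [0.0, 0.1249, -0.1324] [0.597 0.045 0.282]
14 1.12 [0.0, 0.139, -0.1361] [0.61  0.042 0.286]
15 1.2 [0.0, 0.1535, -0.1386] [0.624 0.039 0.288]
16 1.28 [0.0, 0.168, -0.14] [0.639 0.035 0.29 ]
17 1.36 [0.0, 0.1827, -0.1402] [0.653 0.032 0.29 ]
18 1.44 [0.0, 0.1973, -0.1393] [0.667 0.029 0.289]
19 1.52 [0.0, 0.2118, -0.1371] [0.681 0.025 0.287]
20 1.6 [0.0, 0.2261, -0.1339] [0.695 0.022 0.283]
21 1.68 [0.0, 0.24, -0.1295] [0.709 0.019 0.279]
22 1.76 [0.0, 0.2536, -0.124] [0.722 0.016 0.273]
23 1.84 [0.0, 0.2667, -0.1174] [0.735 0.013 0.267]
t 3.35 grasp [0.4749 0.074  0.1497] yaw [-3.1407e+00 -4.0000e-04  1.3399e+00] F [-28.7   8.3  23.4] w 0.0117 14.8
[0.0, 0.0, 0.0] 0
```

Emit:
jog_arm([
  {"gripper": 0.0,"slide": [0,-0.0014,-0.0012],"spin": 0},
  {"gripper": 0.0,"slide": [0,-0.0014,-0.0012],"spin": 0},
])

```text
time_s: 3.55
ee_pos: [0.474, 0.074, 0.3303]
eef_rot: [3.141, -0.001, 1.34]
force: [1.1, 2.6, -3.0]
grip_width: 0.0105
grip_force: 15.0
```

Emit:
jog_arm([
  {"gripper": 0.0,"slide": [0,0.0018,-0.007],"spin": 0},
  {"gripper": 0.0,"slide": [0,0.004,-0.014],"spin": 0},
  {"gripper": 0.0,"slide": [0,0.0064,-0.021],"spin": 0},
  {"gripper": 0.0,"slide": [0,0.0091,-0.0278],"spin": 0},
  {"gripper": 0.0,"slide": [0,0.0121,-0.0345],"spin": 0},
  {"gripper": 0.0,"slide": [0,0.0153,-0.0411],"spin": 0},
])

```text
time_s: 4.15
ee_pos: [0.4889, 0.0705, 0.3715]
eef_rot: [-3.14, -0.0, 1.34]
force: [-2.7, 4.7, -1.3]
grip_width: 0.0106
grip_force: 15.0
```

Following well. Next the arc from 0.24 to 0.88, relative to this pose.

Emit:
jog_arm([
  {"gripper": 0.0,"slide": [0,0.0072,-0.0127],"spin": 0},
  {"gripper": 0.0,"slide": [0,0.0154,-0.0248],"spin": 0},
  {"gripper": 0.0,"slide": [0,0.0246,-0.0363],"spin": 0},
  {"gripper": 0.0,"slide": [0,0.0347,-0.0469],"spin": 0},
  {"gripper": 0.0,"slide": [0,0.0455,-0.0567],"spin": 0},
  {"gripper": 0.0,"slide": [0,0.0571,-0.0657],"spin": 0},
  {"gripper": 0.0,"slide": [0,0.0694,-0.0736],"spin": 0},
  {"gripper": 0.0,"slide": [0,0.0823,-0.0806],"spin": 0},
])

```text
time_s: 4.95
ee_pos: [0.5691, 0.0514, 0.4537]
eef_rot: [3.141, -0.0, 1.34]
force: [-4.9, 3.3, 5.3]
grip_width: 0.0105
grip_force: 15.0
```

Emit:
jog_arm([
  {"gripper": 0.0,"slide": [0,0.0134,-0.0059],"spin": 0},
  {"gripper": 0.0,"slide": [0,0.0273,-0.0107],"spin": 0},
  {"gripper": 0.0,"slide": [0,0.0414,-0.0144],"spin": 0},
  {"gripper": 0.0,"slide": [0,0.0559,-0.0169],"spin": 0},
  {"gripper": 0.0,"slide": [0,0.0704,-0.0183],"spin": 0},
  {"gripper": 0.0,"slide": [0,0.0851,-0.0185],"spin": 0},
  {"gripper": 0.0,"slide": [0,0.0997,-0.0176],"spin": 0},
  {"gripper": 0.0,"slide": [0,0.1142,-0.0154],"spin": 0},
])

```text
time_s: 5.75
ee_pos: [0.6807, 0.0248, 0.4677]
eef_rot: [3.141, 0.001, 1.339]
force: [-0.5, 0.1, 0.6]
grip_width: 0.0103
grip_force: 15.0
```

```bash
python3 - <<'E'
from h import *
o=telemetry.get_obs();print(o["force"],o["qpos"].round(3))
p,d=cams.camera("scene");cv2.imwrite("pics/s2.png",p[:,:,::-1])
E
```

```text
[-0.47687606  0.06589057  0.55939134] [-1.700e-02  5.790e-01  9.830e-01 -1.000e-03  1.579e+00  2.140e-01]
```

View pics/s2.png

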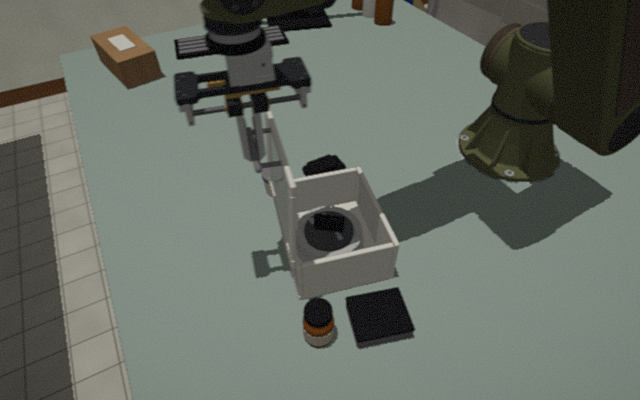

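The lid at about (280,180) is near vertical with the fingers still on the bar, and the cover shows at (327,232). I'll continue to the stop.

Emit:
jog_arm([
  {"gripper": 0.0,"slide": [0,0.0143,0.0032],"spin": 0},
  {"gripper": 0.0,"slide": [0,0.0282,0.0076],"spin": 0},
  {"gripper": 0.0,"slide": [0,0.0418,0.0131],"spin": 0},
  {"gripper": 0.0,"slide": [0,0.0485,0.0162],"spin": 0},
  {"gripper": 0.0,"slide": [0,0.0549,0.0197],"spin": 0},
  {"gripper": 0.0,"slide": [0,0.058,0.0215],"spin": 0},
  {"gripper": 0.0,"slide": [0,0.058,0.0215],"spin": 0},
])

```text
time_s: 6.5
ee_pos: [0.7367, 0.0118, 0.4456]
eef_rot: [3.141, 0.001, 1.339]
force: [0.7, -4.2, 1.2]
grip_width: 0.0103
grip_force: 15.0
```

Emit:
jog_arm([
  {"gripper": 0.028,"slide": [0,0,0],"spin": 0},
  {"gripper": 0.028,"slide": [0,0,0],"spin": 0},
  {"gripper": 0.028,"slide": [0,0.001,0],"spin": 0},
  {"gripper": 0.028,"slide": [0,0.001,-0.02],"spin": 0},
  {"gripper": 0.028,"slide": [0,0.001,-0.05],"spin": 0},
  {"gripper": 0.028,"slide": [0,0.001,-0.08],"spin": 0},
  {"gripper": 0.028,"slide": [0,0.001,-0.08],"spin": 0},
])

```text
time_s: 7.2
ee_pos: [0.7366, 0.0122, 0.5305]
eef_rot: [3.135, -0.002, 1.34]
force: [0.2, 0.3, 2.1]
grip_width: 0.0279
grip_force: 0.0
```

```bash
python3 - <<'E'
from h import *
rel([[.54,.06,.30]],np.radians(132))
for c in("scene","top"):
    p,d=cams.camera(c);cv2.imwrite(f"pics/{c}3.png",p[:,:,::-1]);W=world(c,d);z=W[...,2]
    for t in("cover_grip","cover","lid_handle"):
        print(c,t,[(np.round(r["point"],4).tolist(),round(r["confidence"],2)) for r in finder.find_in(t,c)[:2]])
    n=(abs(W[...,0]-.557)<.06)&(abs(W[...,1]-.055)<.06)&(d>0)
    b=n&(z>.080)&(z<.1)
    if b.sum()>10: print("bar",b.sum(),cv2.minAreaRect(W[b][:,:2].astype(np.float32)*1000),np.percentile(z[b],[5,50,95]))
    k=n&(z>.05)&(z<.058)
    if k.sum()>10: print("flat",k.sum(),cv2.minEnclosingCircle(W[k][:,:2].astype(np.float32)*1000))
E
```

```text
t 7.2 grasp [0.7379 0.0122 0.3505] yaw [ 3.1348e+00 -1.6000e-03  1.3402e+00] F [0.2 0.3 2.1] w 0.0279 0.0
[0.0012, -0.2039, 0.0491] -0.9636
scene cover_grip [([0.569, 0.0663, 0.0516], 0.62), ([0.6012, 0.0645, 0.0953], 0.45)]
scene cover [([0.5635, 0.0631, 0.0545], 0.78), ([0.5685, 0.2595, 0.0356], 0.46)]
scene lid_handle [([0.6959, 0.0463, 0.2316], 0.65), ([0.5856, -0.1501, 0.0559], 0.24)]
bar 245 ((558.2813110351562, 54.26979446411133), (14.739911079406738, 59.7220573425293), 51.022342681884766) [0.08164728 0.08854641 0.0908044 ]
flat 1337 ((557.5667724609375, 55.56550216674805), 66.97175598144531)
top cover_grip []
top cover [([0.5739, 0.2673, 0.0361], 0.56)]
top lid_handle []
```

View pics/scene3.png

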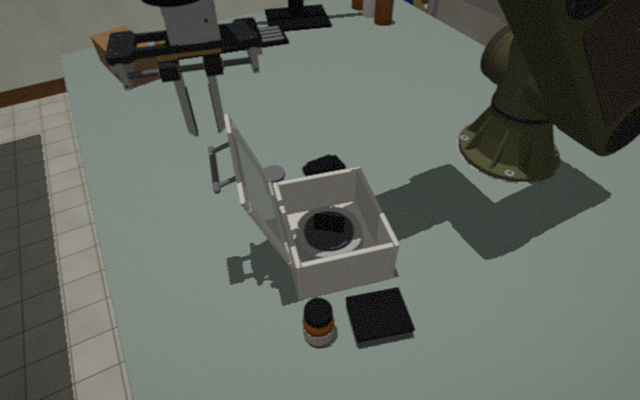

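The scene view shows the lid resting open and leaning back, with its edge from (230,120) to (290,255), and the cover clear at (328,230). The gripper is free above it. I'll go over the cover next.

Emit:
jog_arm([
  {"gripper": 0.05,"slide": [0,-0.045,0],"spin": -0.14},
  {"gripper": 0.05,"slide": [0,-0.09,0],"spin": -0.28},
  {"gripper": 0.05,"slide": [0,-0.135,0],"spin": -0.42},
  {"gripper": 0.05,"slide": [0,-0.186,0.02],"spin": -0.56},
  {"gripper": 0.05,"slide": [0,-0.186,0.05],"spin": -0.7},
  {"gripper": 0.05,"slide": [0,-0.186,0.08],"spin": -0.84},
  {"gripper": 0.05,"slide": [0,-0.186,0.08],"spin": -0.98},
  {"gripper": 0.05,"slide": [0,-0.186,0.08],"spin": -1.12},
])

```text
time_s: 8.4
ee_pos: [0.5563, 0.0546, 0.4446]
eef_rot: [-3.141, -0.001, 2.466]
force: [-0.6, -0.5, -0.7]
grip_width: 0.0502
grip_force: 0.0
```

Emit:
jog_arm([
  {"gripper": 0.05,"slide": [0,0,0],"spin": 0},
  {"gripper": 0.05,"slide": [0,0,0],"spin": 0},
])

```text
time_s: 8.6
ee_pos: [0.5565, 0.0545, 0.4454]
eef_rot: [3.142, 0.0, 2.456]
force: [-0.0, 0.3, 0.2]
grip_width: 0.0505
grip_force: 0.0
```

```bash
python3 - <<'E'
from h import *
rel([[.558,.0545,.155],[.558,.0545,.080]],np.radians(141))
for c in("wrist","top"):
    p,d=cams.camera(c);cv2.imwrite(f"pics/{c}4.png",p[:,:,::-1]);W=world(c,d);z=W[...,2]
    n=(abs(W[...,0]-.557)<.06)&(abs(W[...,1]-.055)<.06)&(d>0)
    b=n&(z>.083)&(z<.1)
    if b.sum()>10: print(c,"bar",b.sum(),cv2.minAreaRect(W[b][:,:2].astype(np.float32)*1000),np.percentile(z[b],[5,50,95]))
    print("mean z flat",np.median(z[n&(z>.045)&(z<.065)]))
E
```

```text
t 8.6 grasp [0.5565 0.0545 0.2654] yaw [3.1415 0.     2.4555] F [-0.   0.3  0.2] w 0.0505 0.0
[-0.0012, 0.0009, 0.1104] -0.0054
[-0.0011, 0.0009, 0.1854] -0.0054
wrist bar 501 ((561.1008911132812, 52.77904510498047), (12.838735580444336, 57.76675033569336), 50.94575119018555) [0.08811255 0.08985425 0.09108972]
mean z flat 0.05352365315855118
mean z flat 0.05080677655381037
```

View pics/wrist4.png

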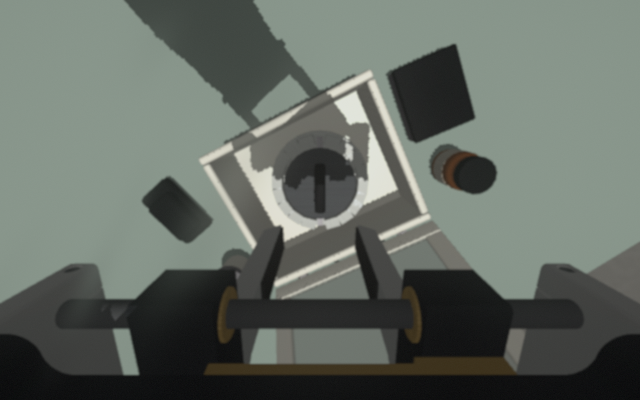

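The wrist view shows the cover bar at (320,188), in line between the fingers. The lid is below it at (350,310) and out of the way. I'll go down, keeping the opening at 50 mm.

Emit:
jog_arm([
  {"gripper": 0.05,"slide": [-0.003,0.0012,0.045],"spin": -0.005},
  {"gripper": 0.05,"slide": [-0.003,0.0012,0.09],"spin": -0.005},
  {"gripper": 0.05,"slide": [-0.003,0.0012,0.12],"spin": -0.005},
  {"gripper": 0.05,"slide": [-0.003,0.0012,0.15],"spin": -0.005},
  {"gripper": 0.05,"slide": [-0.003,0.0012,0.17],"spin": -0.005},
  {"gripper": 0.05,"slide": [-0.003,0.0012,0.185],"spin": -0.005},
  {"gripper": 0.05,"slide": [-0.003,0.0012,0.185],"spin": -0.005},
])

```text
time_s: 9.4
ee_pos: [0.5594, 0.0535, 0.2589]
eef_rot: [-3.14, -0.002, 2.463]
force: [0.6, -0.6, -0.1]
grip_width: 0.0502
grip_force: 0.0
```

Emit:
jog_arm([
  {"gripper": 0.0,"slide": [0,0,0],"spin": 0},
  {"gripper": 0.0,"slide": [0,0,0],"spin": 0},
  {"gripper": 0.0,"slide": [0,0,0],"spin": 0},
  {"gripper": 0.0,"slide": [0,0,0],"spin": 0},
  {"gripper": 0.0,"slide": [0,0,0],"spin": 0},
], squeeze=20)

```text
time_s: 9.9
ee_pos: [0.5596, 0.0535, 0.2608]
eef_rot: [3.141, 0.0, 2.465]
force: [-5.1, -6.1, 4.7]
grip_width: 0.014
grip_force: 20.0
```

```bash
python3 - <<'E'
from h import *
o=telemetry.get_obs();R=rot(o["eef_rot"]);rel([.56,.0535,.08]);print("tool F",R.T@o["force"],"M",R.T@o["moment"])
E
```

```text
t 9.9 grasp [0.5597 0.0535 0.0808] yaw [3.1415e+00 4.0000e-04 2.4647e+00] F [-5.1 -6.1  4.7] w 0.014 20.0
[-0.0002, 0.0002, 0.0008] 0
tool F [ 0.16085954 -7.98141256 -4.67211711] M [ 1.87588447 -0.01664196  0.0470045 ]
```

Emit:
jog_arm([
  {"gripper": 0.0,"slide": [0,-0.0003,0],"spin": 0},
  {"gripper": 0.0,"slide": [0,-0.0003,0],"spin": 0},
  {"gripper": 0.0,"slide": [0,-0.0003,0.003],"spin": 0},
  {"gripper": 0.0,"slide": [0,-0.0003,0.006],"spin": 0},
  {"gripper": 0.0,"slide": [0,-0.0003,0.009],"spin": 0},
  {"gripper": 0.0,"slide": [0,-0.0003,0.0095],"spin": 0},
  {"gripper": 0.0,"slide": [0,-0.0003,0.0095],"spin": 0},
], squeeze=50)

```text
time_s: 10.6
ee_pos: [0.5595, 0.0532, 0.2515]
eef_rot: [3.141, 0.0, 2.465]
force: [-4.1, -1.4, 9.9]
grip_width: 0.0138
grip_force: 50.0
```

Emit:
jog_arm([
  {"gripper": 0.0,"slide": [0,0,0.0008],"spin": 0},
  {"gripper": 0.0,"slide": [0,0,0.0015],"spin": 0},
  {"gripper": 0.0,"slide": [0,0,0.0015],"spin": 0},
])

```text
time_s: 10.9
ee_pos: [0.5596, 0.0532, 0.2507]
eef_rot: [3.141, 0.001, 2.465]
force: [-6.4, -1.9, 16.9]
grip_width: 0.0135
grip_force: 50.0
```

Emit:
jog_arm([
  {"gripper": 0.0,"slide": [0,0,0.0004],"spin": 0},
  {"gripper": 0.0,"slide": [0,0,0.0004],"spin": 0.05},
  {"gripper": 0.0,"slide": [0,0,0.0004],"spin": 0.1},
  {"gripper": 0.0,"slide": [0,0,0.0004],"spin": 0.2},
  {"gripper": 0.0,"slide": [0,0,0.0004],"spin": 0.3},
  {"gripper": 0.0,"slide": [0,0,0.0004],"spin": 0.4},
])

```text
time_s: 11.5
ee_pos: [0.5597, 0.0533, 0.2507]
eef_rot: [3.14, 0.001, 2.061]
force: [-6.6, -1.2, 19.5]
grip_width: 0.0135
grip_force: 50.0
```

```bash
python3 - <<'E'
from h import *
o=telemetry.get_obs();R=rot(o["eef_rot"]);rel([.56,.0535,.08]);print("tool F",R.T@o["force"],"M",R.T@o["moment"])
E
```

```text
t 11.5 grasp [0.5599 0.0533 0.0707] yaw [3.1402e+00 8.0000e-04 2.0609e+00] F [-6.6 -1.2 19.5] w 0.0135 50.0
[0.0001, 0.0002, -0.0093] 0
tool F [  1.99819633  -6.36398257 -19.54768537] M [ 1.54942711  0.44409265 -0.0863647 ]
```

Emit:
jog_arm([
  {"gripper": 0.0,"slide": [0,0,0.0002],"spin": 0.1},
  {"gripper": 0.0,"slide": [0,0,0.0002],"spin": 0.2},
  {"gripper": 0.0,"slide": [0,0,0.0002],"spin": 0.3},
  {"gripper": 0.0,"slide": [0,0,0.0002],"spin": 0.4},
  {"gripper": 0.0,"slide": [0,0,0.0002],"spin": 0.5},
  {"gripper": 0.0,"slide": [0,0,0.0002],"spin": 0.6},
  {"gripper": 0.0,"slide": [0,0,0.0002],"spin": 0.7},
  {"gripper": 0.0,"slide": [0,0,0.0002],"spin": 0.8},
])

```text
time_s: 12.3
ee_pos: [0.5599, 0.0533, 0.2507]
eef_rot: [3.139, -0.001, 1.261]
force: [-2.3, -2.5, 17.8]
grip_width: 0.0134
grip_force: 50.0
```

Emit:
jog_arm([
  {"gripper": 0.0,"slide": [0,0,0],"spin": 0.1},
  {"gripper": 0.0,"slide": [0,0,0],"spin": 0.2},
  {"gripper": 0.0,"slide": [0,0,0],"spin": 0.28},
  {"gripper": 0.0,"slide": [0,0,0],"spin": 0.34},
  {"gripper": 0.0,"slide": [0,0,0],"spin": 0.34},
])

```text
time_s: 12.8
ee_pos: [0.56, 0.0533, 0.2507]
eef_rot: [3.139, -0.002, 0.923]
force: [-2.4, -2.5, 18.9]
grip_width: 0.0139
grip_force: 50.0
```

```bash
python3 - <<'E'
from h import *
o=telemetry.get_obs();R=rot(o["eef_rot"]);rel([.56,.0535,.08],.895);print("tool F",R.T@o["force"],"M",R.T@o["moment"])
E
```

```text
t 12.8 grasp [0.5606 0.0532 0.0707] yaw [ 3.1388e+00 -1.8000e-03  9.2280e-01] F [-2.4 -2.5 18.9] w 0.0139 50.0
[-0.0001, -0.0006, -0.0093] 0.0278
tool F [ -3.35834739  -0.36089218 -18.89819453] M [ 0.29719792 -0.95601336 -0.1737435 ]
```

Emit:
jog_arm([
  {"gripper": 0.0,"slide": [0,0,0.0002],"spin": 0.02},
  {"gripper": 0.0,"slide": [0,0,0.0002],"spin": 0.04},
  {"gripper": 0.0,"slide": [0,0,0.0002],"spin": 0.06},
  {"gripper": 0.0,"slide": [0,0,0.0002],"spin": 0.06},
], squeeze=60)

```text
time_s: 13.2
ee_pos: [0.56, 0.0533, 0.2507]
eef_rot: [3.139, -0.002, 0.865]
force: [-3.2, -1.2, 19.9]
grip_width: 0.0135
grip_force: 60.1
```

```bash
python3 - <<'E'
from h import *
o=telemetry.get_obs();R=rot(o["eef_rot"]);rel([.56,.0535,.08],.895);print("tool F",R.T@o["force"],"M",R.T@o["moment"])
E
```

```text
t 13.2 grasp [0.5606 0.0532 0.0707] yaw [ 3.1386e+00 -2.1000e-03  8.6480e-01] F [-3.2 -1.2 19.9] w 0.0135 60.1
[-0.0002, -0.0007, -0.0093] -0.0302
tool F [ -2.90543797  -1.61806426 -19.90220594] M [ 0.41104544 -1.06154569 -0.41110602]
```

Emit:
jog_arm([
  {"gripper": 0.0,"slide": [0,0,0.0002],"spin": 0.02},
  {"gripper": 0.0,"slide": [0,0,0.0002],"spin": 0.02},
  {"gripper": 0.0,"slide": [0,0,0.0002],"spin": 0.02},
])

```text
time_s: 13.5
ee_pos: [0.56, 0.0533, 0.2507]
eef_rot: [3.139, -0.002, 0.846]
force: [-4.3, -1.8, 21.8]
grip_width: 0.0136
grip_force: 60.3
```

```bash
python3 - <<'E'
from h import *
o=telemetry.get_obs();R=rot(o["eef_rot"]);rel([.56,.0535,.08],.895);print("tool F",R.T@o["force"],"M",R.T@o["moment"])
ims=[cams.camera(c)[0][:,:,::-1] for c in("scene","wrist")]
a=cv2.resize(ims[0][100:350,200:450],(400,400));b=cv2.resize(ims[1],(400,250))
cv2.imwrite("pics/end.png",np.hstack([a,cv2.copyMakeBorder(b,0,150,0,0,cv2.BORDER_CONSTANT)]))
E
```

```text
t 13.5 grasp [0.5607 0.0532 0.0707] yaw [ 3.1385e+00 -2.1000e-03  8.4580e-01] F [-4.3 -1.8 21.8] w 0.0136 60.3
[-0.0002, -0.0007, -0.0093] -0.0492
tool F [ -4.20627018  -1.96780537 -21.78093509] M [ 0.42260585 -1.14946295 -0.6002975 ]
```

View pics/end.png

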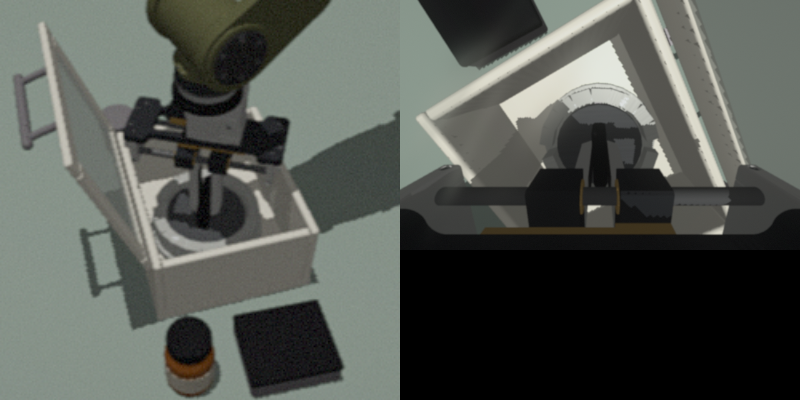

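The lid is open (left crop, (60,100)) and the bystanders are in place. The bar is gripped and has turned with the fingers ((600,150) in the right crop). The torque rises hard against the stop, and the down force of 22 N is above the spring's 10 N.

```bash
python3 -c "
from h import *
print(workorder.hand_in())"
```

```text
the job is handed in; nothing more can be done
None
```

I handed the job in at about 13.5 s with the lid open on its stop and the cover still gripped, held fully down and turned clockwise to its end stop; the bystanders look undisturbed, and no verdict came back.

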